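# Load a lath in the hold-down jig and keep its sprung knob pressed

### The arm

A 6-joint arm with a two-finger parallel gripper is mounted at the origin on the work surface; the furniture and walls round the work are solid. World frame = base frame: x ahead of the robot, y to its left, z up, the work surface at z = 0. Lengths are in m, angles in degrees, forces in N, time in s.
With the tool pointing down it reaches from about 0.4 to 0.825 m from the base axis. Payload 7 kg.
Tool frame: the origin (TCP) lies at the very end of the fingers, on their centre line; the grasp point (between the pads) lies 19 mm behind it (ctrl.hold_point_z is the distance from the TCP to the grasp point, in m); z points along the fingers, y is the line along which they close (so a half turn about z gives the same grasp; the last joint's range is limited). The gripper opens to 88 mm and grips with 3 to 60 N. Pads are 19 mm wide; open, the fingers measure 130 mm over their backs; the gripper's body (78 mm by 193 mm) begins 47 mm behind the grasp point.
Start: joints at [80.564, 20.546, 0.682, 0, -70.136, -16.507], TCP at [0.295, 0.607, 0.204] pointing down, gripper open.
Joint ranges: [-176.03, 176.03], [-82.01, 121.73], [-58.28, 71.71], [-173.87, 95.51], [-174.79, -0.11], [-173.66, 173.66]. Speed limits (degrees/s): [136.94, 136.94, 172.46, 180, 180, 180].

### API

Orientations are given as [roll, pitch, yaw] about the fixed x, y, z axes, in that order (R = Rz(yaw) Ry(pitch) Rx(roll)).
In Python, from plant import sensors, viewer, workorder, ctrl gives the robot as it stands.
- The arm moves only by the shell command python3 -m pendant 'ROWS'. ROWS is JSON, a list of rows, each a list of 3 entries, a list of its own where there are three numbers: the opening, from -1 (shut) to 1 (fully open), so that 0 is half open, then the shift along the tool's x, y, z in m, then the turn, a rotation vector about the tool's x, y, z in degrees. A call has 1 to 10 rows; each row is the pose to reach, as a shift and turn from the pose commanded when the call began, along the tool's axes at that moment; what a row does not reach only later rows make up. A row lasts 1/12 s, in which the tool goes at most 41.7 mm and 7.16 degrees, less where a joint would pass 70% of its speed; a pose out of reach is approached as far as the arm can. A call with a gripper value outside its range is refused whole. The fingers move at their own pace and stop on an object; the grip force is fixed at half the most. Time passes only in rows, so rows that repeat a pose let the fingers close. It gives the time, the measured TCP pose, the force, the opening and the grip force at its end, in the units of the state.
- sensors.get_obs(): the state, without advancing time (a new reading comes with each control period).
- viewer.snapshot(name): name is "side" or "top"; returns the picture (384x512x3 uint8, red, green, blue); there is no depth.
- viewer.camera_params(name): a dict with "fx", "fy", "cx", "cy" (pixels), "extrinsics" (4x4, takes a point from world to camera coordinates). Camera axes: x right, y up, looking along -z (the intrinsics and any distortion apply to the point x, -y, -z); pixel columns grow to the right and rows downward; lengths in m; the calibration is good to about 2 mm. A picture is of the moment at which its call begins. camera_params takes no time and is no camera call.
- workorder.close_job(): hands the job in; it is judged then, once.
The state is a dict: "clock": time; "joint_pos": joint angles; "qvel": joint speeds; "tau": joint torques, N m; "tool_pos": TCP position; "orientation": TCP orientation; "force": force on the tool from outside, world axes, zero at the start; "moment": the same for the moment, N m; "opening": finger opening in m; "gripper_force": force on a finger pad.
Only numpy, scipy, OpenCV 4.12 (cv2) and the standard library are available. Lean on these libraries where they do the work, as an engineer would, in place of code of your own. Each camera call takes 0.05 s, during which the arm holds its last target. There are 200 camera calls.

### The job

Lay the loose wooden lath flat in the channel of the hold-down jig and slide it under the bridge until its end is fully home against the end stop. Only then push the jig's sprung black knob 16 mm down, to where the dark ring on its stem is level with the top of the brass bushing, so that the foot clamps the lath; do not push it to the bottom, and finish while still holding it there. Leave the other things on the table alone.

Things in the scene. Friction and masses are not known exactly. Their poses are not given: they have to be found in the camera images.
- lath: loose straight wooden offcut, 30 x 160 x 12 mm (x, y, z), about 40 g, lying flat on the table. Origin: centre of its underside; y runs along its length. Either end may go first.
- jig: hold-down jig fixed to the table: plywood base board 222 x 100 mm (x -122 to +100), its top 12 mm above the table. Origin: on the table under the channel's centre line; x along the channel towards the end stop (to the robot's left, turned up to 0.25 rad either way), z up. A lath that is home has its origin at x = 0, y = 0, z = 12 mm here, its length along x.
- channel_home (a point): point on the channel floor (the base board's top) where the origin of a lath that is home lies: jig x = 0, y = 0, z = 12 mm. Channel 33.5 mm wide between wooden rails, 20 mm wide, whose tops are 21 mm above the table; its near end is open. Axes as the jig's.
- finger_gap (a point): middle of the gap in both rails, on the channel floor (jig x = -31.5 mm). Rails run from jig x = -122 to -73 and from +10 to +80 mm; between them the sides are open, room for fingers that hold the lath across its width. Held about 12 mm behind its middle, the lath can be laid in 40 mm short of home and slid home with the fingers in the gap, clear of bridge and knob.
- end_stop (a point): centre of the end stop's face, jig x = +80 mm, 20 mm above the table; the stop's top is 28 mm above the table. The lath's leading end, 80 mm from its origin, rests against it when home.
- bridge (a point): centre of the top of the aluminium bridge that crosses the channel, jig x = 66 mm, 54 mm above the table; 24 mm long in x (54 to 78), 74 mm wide, underside 38 mm above the table. It overhangs the channel, so the lath must be slid in beneath it.
- press_foot: round rubber foot, 18 mm across, 6 mm thick, under the bridge at jig x = 66 mm, y = 0; origin: centre of its underside, 32 mm above the table when released (8 mm above a seated lath). It hangs on the knob's stem by a spring of its own (2 N preload, 0.7 N per mm), so it gives way up to 17 mm when it meets the lath.
- knob_top (a point): centre of the knob's flat top, at jig x = 66 mm, y = 0, 100 mm above the table when released; moves straight down as the knob is pressed. The knob is black, round, 34 mm across (flat top 28 mm) and 16 mm high, on a 12 mm steel stem with a dark ring on it, in a brass bushing on the bridge whose top is 58 mm above the table.
- hold_knob (a joint): how far the sprung knob is pressed, m: 0 released, +0.024 at the bottom; wanted 0.016. Its spring pushes it back up: about 3 N to start, 5 N when the foot meets the lath at 0.008, about 14 N at 0.016 and 21 N at the bottom with a lath under the foot. It springs back when let go.
- tape_roll: bystander: roll of masking tape, 66 mm across, 19 mm high; origin at the centre of its underside.
- ink_pot: bystander: pot with a black cap, 54 mm across, 60 mm high; origin at the centre of its underside.
- matchbox: bystander: matchbox lying flat, 37 x 52 x 14 mm; origin at the centre of its underside.

How it is judged (in metres and radians):
On the way:
1. the lath lies flat and square in the channel, home against the stop, the knob not yet pressed (x of lath in the frame of jig between -0.003 and 0.0025 m and y of lath in the frame of jig between -0.003 and 0.003 m and z of lath in the frame of jig between 0.0105 and 0.0135 m and angle between the y axis of lath and the x axis of jig, either way round below 0.045 rad and angle between the z axis of lath and the z axis of jig, either way round below 0.025 rad and value of joint hold_knob below 0.003 m), for 0.2 s.
At the end, for the whole second after the job is handed in: Lath flat on the channel floor (1.5 mm, 0.025 rad), square (0.045 rad), within 3 mm of the centre line and of the end stop; knob held still 13.5 to 18.5 mm down, foot pressing on the lath with over 3 N; the program ends while the robot holds the knob there (x of lath in the frame of jig between -0.003 and 0.0025 m and y of lath in the frame of jig between -0.003 and 0.003 m and z of lath in the frame of jig between 0.0105 and 0.0135 m and angle between the y axis of lath and the x axis of jig, either way round below 0.045 rad and angle between the z axis of lath and the z axis of jig, either way round below 0.025 rad and value of joint hold_knob between 0.0135 and 0.0185 m and velocity of joint hold_knob between -0.01 and 0.01 m/s and contact force between press_foot and lath above 3 N and linear speed of lath below 0.01 m/s); the arm keeps its last pose, push and grip.
It fails at once if the tape roll is moved by more than 30 mm (distance of tape_roll from where it was at the start of the episode above 0.03 m).
It fails at once if the ink pot is moved by more than 30 mm (distance of ink_pot from where it was at the start of the episode above 0.03 m).
It fails at once if the matchbox is moved by more than 30 mm (distance of matchbox from where it was at the start of the episode above 0.03 m).
It fails at once if the knob is pushed to the bottom (value of joint hold_knob above 0.0225 m).
It also fails if it takes over 61 s, if anything falls off the work surface, if the arm or the gripper's body presses on something with over 40 N, if the wrist force passes 120 N, or if a joint passes its speed limit or range.

## Working session

There is one attempt and no reset: what is moved stays moved. The work goes in short steps, Python scripts to look and compute and a shell command to move; the robot and the scene stay as the last step left them, time stands still between calls to the robot, and variables do not carry over. Pictures are saved under pics/ and viewed, at most 10 in all, crops included, and the job is handed in when it is done.

```bash
mkdir -p pics; ls
python3 - <<'E'
from plant import sensors, viewer, ctrl
import cv2, numpy as np
np.set_printoptions(precision=4,suppress=True)
for n in("top","side"):
    im=viewer.snapshot(n); cv2.imwrite(f"pics/{n}0.png",cv2.cvtColor(im,cv2.COLOR_RGB2BGR)); print(n,viewer.camera_params(n))
print(sensors.get_obs()); print(ctrl.hold_point_z)
E
```

```text
pics
top {'fx': 476.9751092793912, 'fy': 476.9751092793912, 'cx': 259.0741212352434, 'cy': 190.19255807479627, 'extrinsics': array([[ 0.0258, -0.9993,  0.0266,  0.0037],
       [ 0.9895,  0.0293,  0.1412, -0.5112],
       [-0.1419,  0.0227,  0.9896, -1.2426],
       [ 0.    ,  0.    ,  0.    ,  1.    ]])}
side {'fx': 458.7843333891723, 'fy': 458.7843333891723, 'cx': 251.25060108122256, 'cy': 196.41559783466644, 'extrinsics': array([[ 0.6995, -0.7145, -0.0122, -0.3285],
       [ 0.6151,  0.5932,  0.5194, -0.3827],
       [-0.3639, -0.3709,  0.8544, -1.2552],
       [ 0.    ,  0.    ,  0.    ,  1.    ]])}
{'clock': 0.1, 'joint_pos': array([ 80.562 ,  20.5884,   0.6389,  -0.0191, -70.1371, -16.506 ]), 'qvel': array([-0.0747, -0.2323,  0.1353,  0.0823,  0.0199,  0.051 ]), 'tau': array([ -0.0021, -58.4162,  29.3751,   7.0154,   0.0102,  -0.0001]), 'tool_pos': array([0.2951, 0.6065, 0.2029]), 'orientation': array([179.9118,  -0.0074, -25.9505]), 'force': array([-0.402 , -0.6589,  0.3146]), 'moment': array([ 0.0233, -0.0074,  0.0266]), 'gripper_force': 0.0, 'opening': 0.08742755289353919}
0.0188
```

View pics/top0.png

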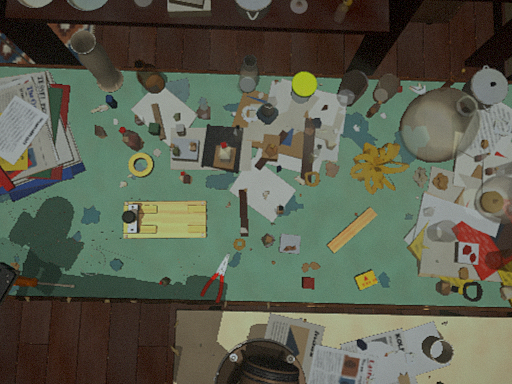

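View pics/side0.png

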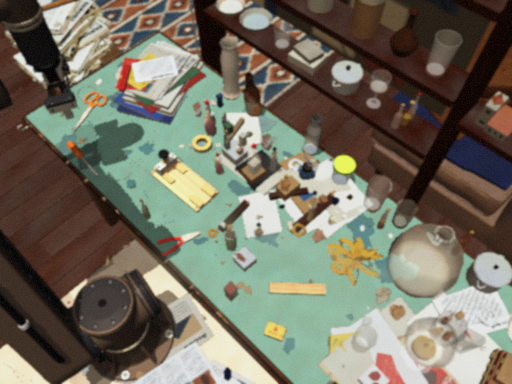

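The top view shows the jig at about (165,219) with its black knob at (130,215), and the lath at (352,230), tilted. The side view shows the jig at (185,180) and the lath at (298,289). Next I'll measure both.

```bash
cat > h.py <<'E'
from plant import sensors, viewer
import cv2, numpy as np
np.set_printoptions(precision=4,suppress=True)
def cam(n):
    p=viewer.camera_params(n); return p,np.array(p["extrinsics"])
def ray(n,u,v):
    p,E=cam(n); d=np.array([(u-p["cx"])/p["fx"],-(v-p["cy"])/p["fy"],-1.])
    return -E[:3,:3].T@E[:3,3],E[:3,:3].T@d
def plane(n,u,v,z):
    c,d=ray(n,u,v); return c+d*(z-c[2])/d[2]
def proj(n,P):
    p,E=cam(n); q=E[:3,:3]@np.array(P)+E[:3,3]; return np.array([p["cx"]+p["fx"]*q[0]/-q[2],p["cy"]-p["fy"]*q[1]/-q[2]])
def snap(n,f=None):
    im=cv2.cvtColor(viewer.snapshot(n),cv2.COLOR_RGB2BGR)
    if f: cv2.imwrite(f"pics/{f}.png",im)
    return im
def blob(im,lo,hi,box):
    x0,y0,x1,y1=box; m=cv2.inRange(cv2.cvtColor(im,cv2.COLOR_BGR2HSV),lo,hi); k=np.zeros_like(m); k[y0:y1,x0:x1]=m[y0:y1,x0:x1]
    c=max(cv2.findContours(k,cv2.RETR_EXTERNAL,cv2.CHAIN_APPROX_NONE)[0],key=cv2.contourArea); return c
def rect(n,c,z):
    # metric min-area rectangle of a contour cast on plane z
    w=np.array([plane(n,*p,z)[:2] for p in c[:,0,:].astype(float)],np.float32)*1000
    r=cv2.minAreaRect(w); return r, cv2.boxPoints(r)
E
python3 - <<'E'
from h import *
a={n:cv2.imread(f"pics/{n}0.png") for n in("top","side")}
for n,pl,pj in(("top",(352,230),(170,204)),("side",(297,288),(190,180))):
    h=cv2.cvtColor(a[n],cv2.COLOR_BGR2HSV); print(n,h[pl[1],pl[0]],h[pj[1],pj[0]],h[pl[1]-20,pl[0]-20])
for n,box in(("top",(315,195,390,265)),("side",(255,270,340,310))):
    c=blob(a[n],(10,90,90),(28,255,255),box); r,b=rect(n,c,.012); print("lath",n,r,b.tolist())
for n,box in(("top",(110,190,220,250)),("side",(140,140,230,220))):
    c=blob(a[n],(15,60,90),(35,255,255),box); r,b=rect(n,c,.015); print("jig",n,r,b.tolist())
t=cv2.resize(a["top"][190:250,110:220],None,fx=5,fy=5,interpolation=cv2.INTER_CUBIC)
s=cv2.resize(a["side"][140:220,140:230],None,fx=5,fy=5,interpolation=cv2.INTER_CUBIC)
o=np.zeros((600,600,3),np.uint8);o[:300,:550]=t;o2=cv2.resize(s,(338,300));o[300:,:338]=o2;
l=cv2.resize(a["top"][195:265,315:390],(260,243));o[300:543,340:600]=l
cv2.imwrite("pics/crop0.png",o)
E
```

```text
top [ 20 131 168] [ 27  94 173] [ 71  67 133]
side [ 19 111 236] [ 24  85 240] [ 72  59 182]
lath top ((414.0642395019531, -237.05160522460938), (30.00994300842285, 159.52426147460938), 42.15006637573242) [[349.4133605957031, -187.98623657226562], [456.4660339355469, -306.2558898925781], [478.7151184082031, -286.1169738769531], [371.6624450683594, -167.84732055664062]]
lath side ((415.3794250488281, -236.27618408203125), (29.7681827545166, 154.61648559570312), 44.12678527832031) [[350.869873046875, -191.14727783203125], [458.5213623046875, -302.13116455078125], [479.88897705078125, -281.40509033203125], [372.23748779296875, -170.42120361328125]]
jig top ((427.2252197265625, 268.9766845703125), (99.4981689453125, 221.7060546875), 1.6625518798828125) [[374.2808837890625, 378.3396911621094], [380.7132568359375, 156.72695922851562], [480.1695556640625, 159.61367797851562], [473.7371826171875, 381.2264099121094]]
jig side ((428.65423583984375, 270.8883361816406), (103.09009552001953, 228.66769409179688), 2.480466842651367) [[372.209228515625, 382.8842468261719], [382.105712890625, 154.43081665039062], [485.0992431640625, 158.89242553710938], [475.2027587890625, 387.3458557128906]]
```

View pics/crop0.png

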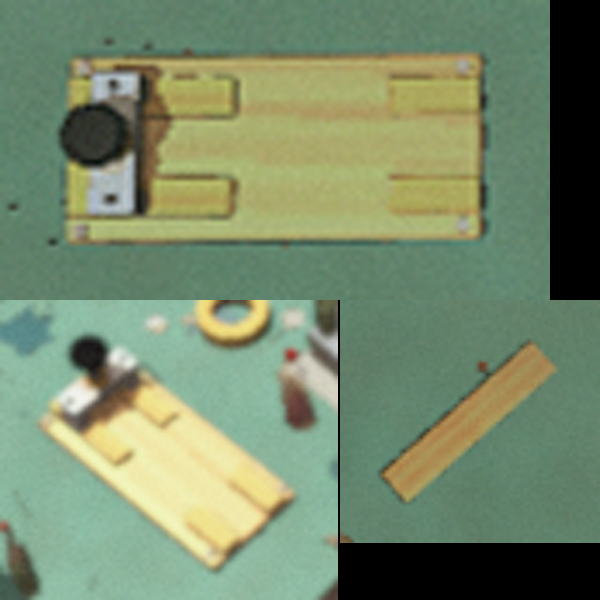

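The crop shows the jig clearly: board, four rails, bridge and knob at its left end. The lath is lying free on the mat. The top camera gives the lath centre at (0.414,-0.237), with its length at -47.9°. The jig's x axis points at 91.7° and its origin is near (0.4265,0.2805).

```bash
cat >> h.py <<'E'
from scipy.spatial.transform import Rotation as R
def delta(P,yaw,frm=None):
    o=sensors.get_obs(); p0,e0=frm or (o["tool_pos"],o["orientation"])
    R0=R.from_euler("xyz",e0,degrees=True); R1=R.from_euler("xyz",[180,0,yaw],degrees=True)
    print("shift",R0.inv().apply(np.array(P)-p0),"turn",(R0.inv()*R1).as_rotvec(degrees=True))
E
python3 - <<'E'
from h import *
for n in("top","side"): p,E=cam(n); print(-E[:3,:3].T@E[:3,3])
f=([.2951,.6065,.2029],[180,0,-25.95])
delta([.52,.15,.2],-35,f); delta([.4225,-.2456,.1],-47.9,f)
E
```

```text
[0.3294 0.0468 1.3018]
[ 0.0084 -0.4732  1.2672]
shift [0.402  0.3121 0.0029] turn [-0.   -0.    9.05]
shift [0.4874 0.7104 0.1029] turn [-0.   -0.   21.95]
```

```bash
python3 -m pendant '[[1,[0.1,0.08,0],[0,0,2]],[1,[0.2,0.155,0],[0,0,4]],[1,[0.3,0.23,0],[0,0,6]],[1,[0.402,0.312,0.003],[0,0,9]],[1,[0.402,0.312,0.003],[0,0,9]],[1,[0.402,0.312,0.003],[0,0,9]],[1,[0.402,0.312,0.003],[0,0,9]],[1,[0.402,0.312,0.003],[0,0,9]],[1,[0.402,0.312,0.003],[0,0,9]],[1,[0.402,0.312,0.003],[0,0,9]]]'
python3 - <<'E'
from h import *
delta([.4225,-.2456,.08],-47.9); delta([.4225,-.2456,.08],-47.9,([.2951+.0,.6065,.2029],[180,0,-25.95]))
E
```

```text
clock: 0.93
tool_pos: [0.4798, 0.2312, 0.2015]
orientation: [-180.0, 0.0, -34.9]
force: [0.2, -0.3, 0.4]
opening: 0.0873
gripper_force: 0.0
shift [0.226  0.4238 0.1214] turn [-0.0011  0.0062 12.9775]
shift [0.4874 0.7104 0.1229] turn [-0.   -0.   21.95]
```

```bash
python3 -m pendant '[[1,[0.226,0.42,0.08],[0,0,13]],[1,[0.226,0.42,0.08],[0,0,13]],[1,[0.226,0.42,0.08],[0,0,13]],[1,[0.226,0.42,0.08],[0,0,13]],[1,[0.226,0.42,0.08],[0,0,13]],[1,[0.226,0.42,0.08],[0,0,13]],[1,[0.226,0.42,0.08],[0,0,13]],[1,[0.226,0.42,0.08],[0,0,13]],[1,[0.226,0.42,0.08],[0,0,13]],[1,[0.226,0.42,0.08],[0,0,13]]]'
python3 - <<'E'
from h import *
delta([.4225,-.2456,.05],-47.9)
E
```

```text
clock: 1.77
tool_pos: [0.431, -0.1767, 0.1324]
orientation: [-180.0, -0.0, -47.9]
force: [0.5, 0.2, 0.2]
opening: 0.0879
gripper_force: 0.0
shift [0.0454 0.0525 0.0824] turn [-0.0239 -0.0139 -0.0235]
```

```bash
python3 -m pendant '[[1,[0.045,0.0525,0.06],[0,0,0]],[1,[0.045,0.0525,0.06],[0,0,0]],[1,[0.045,0.0525,0.06],[0,0,0]],[1,[0.045,0.0525,0.06],[0,0,0]],[1,[0.045,0.0525,0.06],[0,0,0]],[1,[0.045,0.0525,0.06],[0,0,0]]]'
python3 - <<'E'
from h import *
im=snap("top","top1"); im2=snap("side","side1")
delta([.4225,-.2456,.003],-47.9)
o=np.zeros((400,800,3),np.uint8)
o[:,:400]=cv2.resize(im[190:270,310:390],(400,400)); o[:,400:]=cv2.resize(im2[240:330,255:345],(400,400)); cv2.imwrite("pics/c1.png",o)
E
```

```text
clock: 2.27
tool_pos: [0.4238, -0.2431, 0.0734]
orientation: [-180.0, -0.1, -47.9]
force: [0.6, 0.3, -0.3]
opening: 0.0872
gripper_force: 0.0
shift [0.0009 0.0033 0.0707] turn [-0.0776 -0.0981  0.0535]
```

View pics/c1.png

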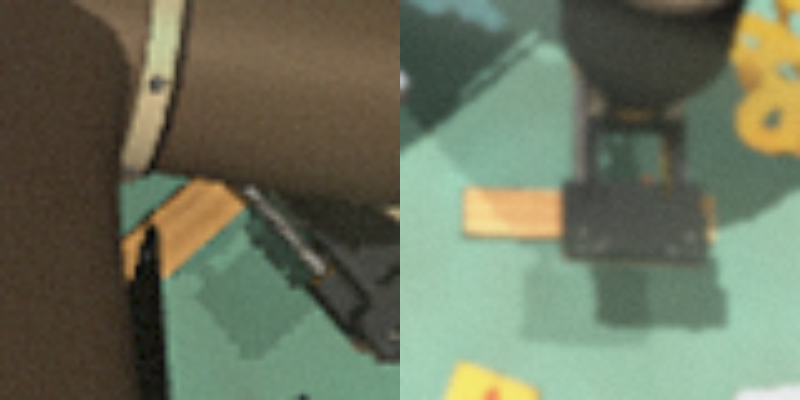

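The fingers straddle the lath: in the side crop the near finger is in front of it, and in the top crop they sit either side of it. Now down and grip.

```bash
python3 -m pendant '[[1,[0.001,0.002,0.03],[0,0,0]],[1,[0.001,0.002,0.055],[0,0,0]],[1,[0.001,0.002,0.066],[0,0,0]],[1,[0.001,0.002,0.069],[0,0,0]],[1,[0.001,0.002,0.069],[0,0,0]],[1,[0.001,0.002,0.069],[0,0,0]]]' && python3 -m pendant '[[-0.4,[0,0,0],[0,0,0]],[-1,[0,0,0],[0,0,0]],[-1,[0,0,0],[0,0,0]],[-1,[0,0,0],[0,0,0]],[-1,[0,0,0],[0,0,0]],[-1,[0,0,0],[0,0,0]],[-1,[0,0,0],[0,0,0]]]'
```

```text
clock: 2.87
tool_pos: [0.4234, -0.2452, 0.0046]
orientation: [-179.9, -0.1, -47.9]
force: [0.1, -0.0, 0.0]
opening: 0.0875
gripper_force: 0.0
clock: 3.45
tool_pos: [0.4222, -0.2457, 0.0036]
orientation: [180.0, -0.0, -47.9]
force: [-0.4, 0.7, -0.1]
opening: 0.0463
gripper_force: 0.0
```

```bash
python3 -m pendant '[[-1,[0,0,0],[0,0,0]],[-1,[0,0,0],[0,0,0]],[-1,[0,0,0],[0,0,0]],[-1,[0,0,0],[0,0,0]],[-1,[0,0,-0.02],[0,0,0]],[-1,[0,0,-0.06],[0,0,0]],[-1,[0,0,-0.1],[0,0,0]],[-1,[0,0,-0.14],[0,0,0]],[-1,[0,0,-0.14],[0,0,0]]]';  python3 - <<'E'
from h import *
delta([.5,0,.12],-70);delta([.4285,.2,.10],-88.34)
E
```

```text
clock: 4.2
tool_pos: [0.4266, -0.2471, 0.1515]
orientation: [-179.7, -0.6, -47.9]
force: [2.7, -0.7, -0.2]
opening: 0.0002
gripper_force: 0.0
shift [-0.1343 -0.2201  0.0314] turn [-0.4547 -0.5363 22.1449]
shift [-0.3308 -0.3011  0.0498] turn [-0.5423 -0.4638 40.4846]
```

Opening reads 0, so the lath isn't in the gripper. Looking again.

Run:
```python
from h import *
im=snap("top"); im2=snap("side")
o=np.zeros((600,800,3),np.uint8)
o[:,:400]=cv2.resize(im[170:320,300:400],(400,600)); o[:,400:]=cv2.resize(im2[200:350,240:340],(400,600)); cv2.imwrite("pics/c2.png",o)
c=blob(im2,(10,90,90),(28,255,255),(255,262,345,316)); r,b=rect("side",c,.012); print(r,b.tolist())
```

```text
((415.428955078125, -237.33792114257812), (30.507858276367188, 156.3206787109375), 42.53448486328125) [[351.3497314453125, -190.05604553222656], [457.02783203125, -305.244140625], [479.5081787109375, -284.61981201171875], [373.830078125, -169.43170166015625]]
```

View pics/c2.png

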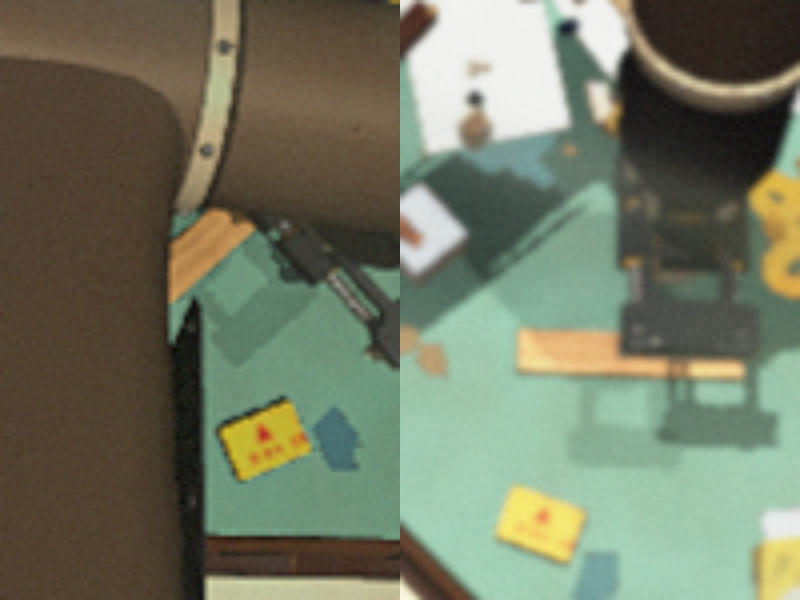

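The lath hasn't moved (side view, same spot), so the lift began before the grip had built up. Reopen, descend again, and wait longer.

```bash
python3 -m pendant '[[1,[0,0,0],[0,0,0]],[1,[0,0,0],[0,0,0]],[1,[0,0,0],[0,0,0]],[1,[0,0,0],[0,0,0]],[1,[0,0,0],[0,0,0]],[1,[0,0,0],[0,0,0]],[1,[0,0,0],[0,0,0]],[1,[0,0,0],[0,0,0]],[1,[0,0,0.03],[0,0,0]],[1,[0,0,0.06],[0,0,0]]]';  python3 - <<'E'
from h import *
delta([.4225,-.2456,.003],-47.9)
E
```

```text
clock: 5.13
tool_pos: [0.424, -0.2459, 0.0845]
orientation: [-179.8, -0.2, -47.9]
force: [0.2, 0.1, -1.5]
opening: 0.0617
gripper_force: 0.0
shift [-0.0016  0.0012  0.0815] turn [-0.1809 -0.2325 -0.0273]
```

```bash
python3 -m pendant '[[0.5,[0,0,0.03],[0,0,0]],[0.5,[0,0,0.06],[0,0,0]],[0.5,[0,0,0.075],[0,0,0]],[0.5,[0,0,0.08],[0,0,0]],[0.5,[0,0,0.08],[0,0,0]],[-1,[0,0,0.08],[0,0,0]],[-1,[0,0,0.08],[0,0,0]],[-1,[0,0,0.08],[0,0,0]],[-1,[0,0,0.08],[0,0,0]],[-1,[0,0,0.08],[0,0,0]]]'; python3 -m pendant '[[-1,[0,0,0],[0,0,0]],[-1,[0,0,0],[0,0,0]],[-1,[0,0,0],[0,0,0]],[-1,[0,0,0],[0,0,0]],[-1,[0,0,0],[0,0,0]],[-1,[0,0,0],[0,0,0]],[-1,[0,0,0],[0,0,0]]]'
```

```text
clock: 5.97
tool_pos: [0.4228, -0.2457, 0.0044]
orientation: [-179.9, -0.1, -47.9]
force: [-0.7, 0.6, 0.3]
opening: 0.0378
gripper_force: 0.0
clock: 6.55
tool_pos: [0.4222, -0.2456, 0.0035]
orientation: [180.0, 0.0, -47.9]
force: [-0.2, -0.4, -1.0]
opening: 0.0004
gripper_force: 0.0
```

Shut again on nothing, so I need to see where the fingers really are.

Run:
```python
from h import *
im=snap("top"); im2=snap("side")
o=np.zeros((400,800,3),np.uint8)
o[:,:400]=cv2.resize(im[190:270,310:390],(400,400),interpolation=2); o[:,400:]=cv2.resize(im2[240:330,255:345],(400,400),interpolation=2)
for n,ox,x0,y0,s in(("top",0,310,190,5),("side",400,255,240,400/90)):
    q=proj(n,[.4222,-.2456,.0035]); print(n,q)
    cv2.circle(o,(int(ox+(q[0]-x0)*s),int((q[1]-y0)*s)),5,(255,0,255),1)
cv2.imwrite("pics/c3.png",o)
```

```text
top [354.1605 226.8084]
side [300.8897 289.5401]
```

View pics/c3.png

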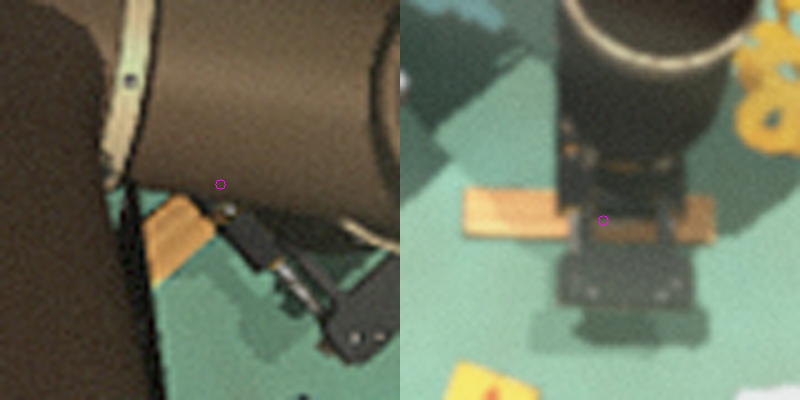

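Run:
```python
from h import *
im2=snap("side","side3"); im=snap("top","top3")
s=9
o=cv2.resize(im2[245:311,260:348],None,fx=s,fy=s,interpolation=cv2.INTER_CUBIC)
o=np.clip(o.astype(float)**.7*255**.3,0,255).astype(np.uint8)
def dot(P,c):
    q=proj("side",P); cv2.circle(o,(int((q[0]-260+.5)*s),int((q[1]-245+.5)*s)),4,c,1)
dot([.4222,-.2456,.0035],(255,0,255)); dot([.4222,-.2456,.07],(255,255,0))
for k in(-1,1):
    dot(np.array([.4222,-.2456,.07])+k*.096*np.array([-.742,-.67,0]),(0,0,255)); 
cv2.imwrite("pics/c4.png",o)
print(sensors.get_obs())
```

```text
{'clock': 6.75, 'joint_pos': array([ -7.0644,  16.55  , -36.6267,   0.0027, -36.8256,  49.1198]), 'qvel': array([ 0.0834, -0.0785,  0.086 ,  0.0565,  0.0737, -0.1102]), 'tau': array([ -0.0005, -42.2204,  18.763 ,   4.4241,   0.0831,   0.0001]), 'tool_pos': array([ 0.4222, -0.2456,  0.0035]), 'orientation': array([179.9973,   0.0006, -47.9424]), 'force': array([-0.4191,  0.1226, -0.306 ]), 'moment': array([-0.0016,  0.0149, -0.0025]), 'gripper_force': 0.0, 'opening': 0.00022260135080975714}
```

View pics/c4.png

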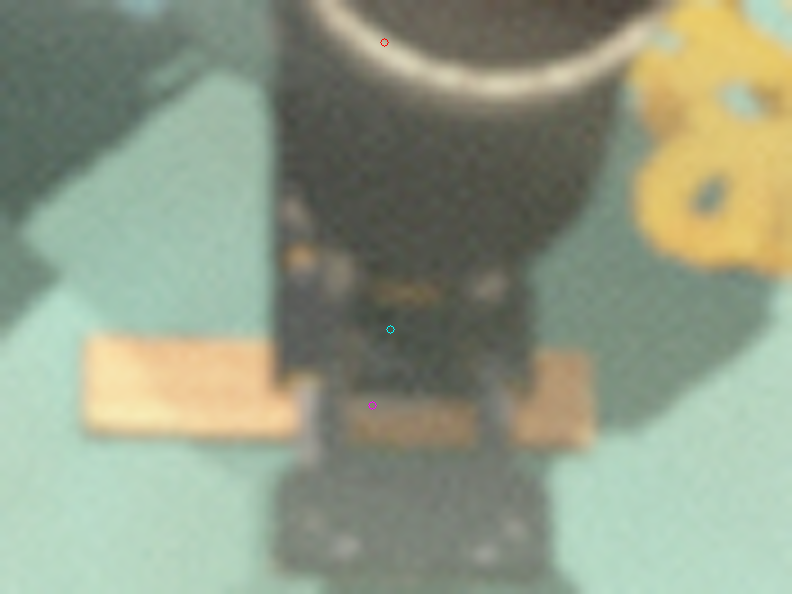

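The fingers are shut directly over the lath without touching it, even though the reported TCP is only 3.5 mm above the table. The fingertips must really be higher than reported. I'll probe down gently with the fingers shut to find the actual contact height.

```bash
for i in 1; do :; done; python3 -m pendant '[[-1,[0,0,0.001],[0,0,0]],[-1,[0,0,0.002],[0,0,0]],[-1,[0,0,0.002],[0,0,0]],[-1,[0,0,0.002],[0,0,0]]]'; python3 -m pendant '[[-1,[0,0,0.001],[0,0,0]],[-1,[0,0,0.002],[0,0,0]],[-1,[0,0,0.002],[0,0,0]],[-1,[0,0,0.002],[0,0,0]]]'
```

```text
clock: 7.08
tool_pos: [0.4221, -0.2456, 0.0014]
orientation: [180.0, 0.0, -47.9]
force: [-0.6, -0.2, 0.2]
opening: 0.0004
gripper_force: 0.0
clock: 7.42
tool_pos: [0.4221, -0.2456, -0.0005]
orientation: [180.0, 0.0, -47.9]
force: [0.8, -0.3, 0.9]
opening: 0.0007
gripper_force: 0.0
```

```bash
python3 -m pendant '[[-1,[0,0,0.001],[0,0,0]],[-1,[0,0,0.002],[0,0,0]],[-1,[0,0,0.002],[0,0,0]],[-1,[0,0,0.002],[0,0,0]]]'; python3 -m pendant '[[-1,[0,0,0.001],[0,0,0]],[-1,[0,0,0.001],[0,0,0]],[-1,[0,0,0.001],[0,0,0]]]'
```

```text
clock: 7.75
tool_pos: [0.4221, -0.2456, -0.0025]
orientation: [180.0, 0.0, -47.9]
force: [1.8, 0.5, 0.6]
opening: 0.0002
gripper_force: 0.0
clock: 8.0
tool_pos: [0.4222, -0.2456, -0.0035]
orientation: [180.0, 0.0, -47.9]
force: [1.1, 0.2, -0.5]
opening: 0.0003
gripper_force: 0.0
```

```bash
python3 -m pendant '[[-1,[0,0,0.001],[0,0,0]],[-1,[0,0,0.002],[0,0,0]],[-1,[0,0,0.003],[0,0,0]],[-1,[0,0,0.003],[0,0,0]]]'|grep -E "tool|force:"; python3 -m pendant '[[-1,[0,0,0.001],[0,0,0]],[-1,[0,0,0.002],[0,0,0]],[-1,[0,0,0.002],[0,0,0]],[-1,[0,0,0.002],[0,0,0]]]'|grep -E "tool|force:"
```

```text
tool_pos: [0.4221, -0.2456, -0.0067]
force: [-0.0, 0.6, 0.1]
gripper_force: 0.0
tool_pos: [0.4221, -0.2456, -0.0085]
force: [-0.9, 0.5, 0.6]
gripper_force: 0.0
```

```bash
python3 -m pendant '[[-1,[0,0,0.001],[0,0,0]],[-1,[0,0,0.002],[0,0,0]],[-1,[0,0,0.002],[0,0,0]],[-1,[0,0,0.002],[0,0,0]]]'|grep -E "tool|force:"; python3 -m pendant '[[-1,[0,0,0.001],[0,0,0]],[-1,[0,0,0.002],[0,0,0]],[-1,[0,0,0.002],[0,0,0]],[-1,[0,0,0.002],[0,0,0]]]'|grep -E "tool|force:"
```

```text
tool_pos: [0.4223, -0.2456, -0.0104]
force: [0.4, 0.0, -0.2]
gripper_force: 0.1
tool_pos: [0.4223, -0.2456, -0.0106]
force: [-5.8, 5.4, 26.8]
gripper_force: 13.3
```

Run:
```python
from h import *
im2=snap("side","side4"); a=cv2.imread("pics/side3.png")
c=blob(im2,(10,90,90),(28,255,255),(255,262,345,316)); print(rect("side",c,.012)[0])
s=9
o=np.hstack([cv2.resize(i[268:312,282:326],None,fx=s,fy=s,interpolation=cv2.INTER_CUBIC) for i in(a,im2)])
o=np.clip((o/255.)**.55*255,0,255).astype(np.uint8)
cv2.imwrite("pics/c5.png",o)
```

```text
((383.40380859375, -203.31668090820312), (29.776418685913086, 62.87233352661133), 44.126800537109375)
```

View pics/c5.png

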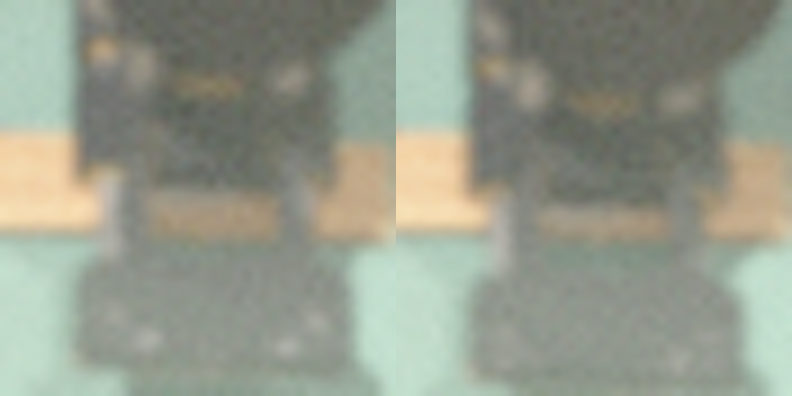

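Left is before, right is now. The shut fingers came down onto the lath's top (27 N at reported z = -0.0105), and the lath is in its usual place. So the real fingertips sit about 22.5 mm above the reported TCP. Lift, open, and go down by that much more in checked steps.

```bash
python3 -m pendant '[[-1,[0,0,-0.02],[0,0,0]],[0.5,[0,0,-0.022],[0,0,0]],[0.5,[0,0,-0.022],[0,0,0]],[0.5,[0,0,-0.022],[0,0,0]],[0.5,[0,0,-0.022],[0,0,0]],[0.5,[0,0,-0.022],[0,0,0]],[0.5,[0,0,-0.022],[0,0,0]],[0.5,[0,0,-0.022],[0,0,0]],[0.5,[0,0,-0.022],[0,0,0]],[0.5,[0,0,-0.022],[0,0,0]]]'; python3 -m pendant '[[0.5,[0,0,0],[0,0,0]],[0.5,[0,0,0.01],[0,0,0]],[0.5,[0,0,0.018],[0,0,0]],[0.5,[0,0,0.022],[0,0,0]],[0.5,[0,0,0.023],[0,0,0]],[0.5,[0,0,0.023],[0,0,0]]]'
```

```text
clock: 10.22
tool_pos: [0.4221, -0.2456, 0.0094]
orientation: [180.0, 0.0, -47.9]
force: [-0.1, 0.4, -0.2]
opening: 0.0547
gripper_force: 0.0
clock: 10.72
tool_pos: [0.4218, -0.2456, -0.0139]
orientation: [180.0, 0.0, -47.9]
force: [0.3, -0.9, 0.3]
opening: 0.0658
gripper_force: 0.0
```

```bash
python3 -m pendant '[[0.5,[0,0,0.003],[0,0,0]],[0.5,[0,0,0.005],[0,0,0]],[-1,[0,0,0.005],[0,0,0]],[-1,[0,0,0.005],[0,0,0]],[-1,[0,0,0.005],[0,0,0]],[-1,[0,0,0.005],[0,0,0]],[-1,[0,0,0.005],[0,0,0]],[-1,[0,0,0.005],[0,0,0]],[-1,[0,0,0.005],[0,0,0]],[-1,[0,0,0.005],[0,0,0]]]'; python3 -m pendant '[[-1,[0,0,0],[0,0,0]],[-1,[0,0,0],[0,0,0]],[-1,[0,0,0],[0,0,0]],[-1,[0,0,0],[0,0,0]]]'
```

```text
clock: 11.55
tool_pos: [0.4222, -0.2456, -0.0183]
orientation: [-180.0, -0.0, -47.9]
force: [-0.9, -0.1, 1.2]
opening: 0.0296
gripper_force: 30.0
clock: 11.88
tool_pos: [0.4222, -0.2456, -0.0184]
orientation: [-180.0, -0.0, -47.9]
force: [-0.5, 0.2, 2.4]
opening: 0.0292
gripper_force: 30.0
```

Gripped at 30 N with a 29 mm opening. Now lift and carry it to the jig.

```bash
python3 -m pendant '[[-1,[0,0,-0.03],[0,0,0]],[-1,[0,0,-0.06],[0,0,0]],[-1,[0,0,-0.095],[0,0,0]],[-1,[0,0,-0.12],[0,0,0]],[-1,[0,0,-0.12],[0,0,0]],[-1,[0,0,-0.12],[0,0,0]]]'
python3 - <<'E'
from h import *
f=([.4222,-.2456,.1016],[180,0,-47.94])
delta([.5,-.05,.1],-60,f);delta([.5,.05,.1],-68,f);delta([.432,.19,.1],-88.34,f)
E
```

```text
clock: 12.38
tool_pos: [0.4233, -0.2457, 0.1031]
orientation: [-179.9, -0.2, -47.9]
force: [-0.1, -0.0, -0.4]
opening: 0.0296
gripper_force: 30.0
shift [-0.0931 -0.1888  0.0016] turn [ 0.   -0.   12.06]
shift [-0.1673 -0.2558  0.0016] turn [-0.   -0.   20.06]
shift [-0.3168 -0.2991  0.0016] turn [-0.  -0.  40.4]
```

```bash
python3 -m pendant '[[-1,[-0.015,-0.03,0],[0,0,3]],[-1,[-0.03,-0.062,0],[0,0,6]],[-1,[-0.046,-0.094,0],[0,0,9]],[-1,[-0.062,-0.126,0],[0,0,12]],[-1,[-0.078,-0.158,0],[0,0,15]],[-1,[-0.095,-0.188,0],[0,0,18]],[-1,[-0.12,-0.211,0],[0,0,20]],[-1,[-0.144,-0.234,0],[0,0,24]],[-1,[-0.167,-0.256,0],[0,0,28]],[-1,[-0.167,-0.256,0],[0,0,28]]]'; python3 -m pendant '[[-1,[0,0,0],[0,0,0]],[-1,[0,0,0],[0,0,0]]]'
python3 - <<'E'
from h import *
delta([.431,.19,.1],-88.34)
E
```

```text
clock: 13.22
tool_pos: [0.5004, 0.0538, 0.1003]
orientation: [179.9, 0.0, -76.0]
force: [-0.1, -0.3, 0.4]
opening: 0.0293
gripper_force: 30.0
clock: 13.38
tool_pos: [0.4995, 0.0496, 0.1004]
orientation: [179.9, -0.0, -75.9]
force: [-0.4, -1.4, -1.0]
opening: 0.0299
gripper_force: 30.0
shift [-0.1528  0.0321  0.0005] turn [ 0.1317 -0.0319 12.4783]
```

```bash
python3 -m pendant '[[-1,[-0.035,0.007,0],[0,0,4]],[-1,[-0.07,0.015,0],[0,0,8]],[-1,[-0.11,0.023,0],[0,0,12.4]],[-1,[-0.153,0.032,0],[0,0,12.4]],[-1,[-0.153,0.032,0.03],[0,0,12.4]],[-1,[-0.153,0.032,0.06],[0,0,12.4]],[-1,[-0.153,0.032,0.06],[0,0,12.4]],[-1,[-0.153,0.032,0.06],[0,0,12.4]],[-1,[-0.153,0.032,0.06],[0,0,12.4]],[-1,[-0.153,0.032,0.06],[0,0,12.4]]]'
python3 - <<'E'
from h import *
im=snap("top","top5"); im2=snap("side","side5")
o=np.zeros((600,800,3),np.uint8)
o[:270,:600]=cv2.resize(im[185:248,100:240],(600,270),interpolation=2); o[270:,:400]=cv2.resize(im2[135:235,140:261],(400,330),interpolation=2)
cv2.imwrite("pics/c6.png",o)
E
```

```text
clock: 14.22
tool_pos: [0.4334, 0.1904, 0.0429]
orientation: [-179.9, 0.1, -88.4]
force: [-0.2, 0.3, 0.1]
opening: 0.0298
gripper_force: 30.0
```

View pics/c6.png

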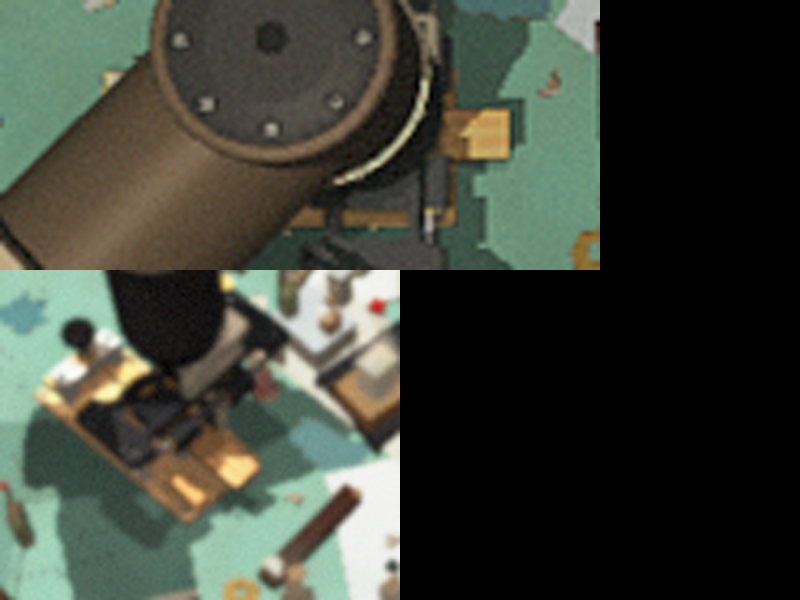

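The top view shows the trailing end of the lath at about (219,216), over the open end of the channel; the lath is in the gripper and lined up. Next I'll measure the trailing end and the rails numerically.

Run:
```python
from h import *
from scipy.ndimage import gaussian_filter1d
a=cv2.imread("pics/top0.png"); b=cv2.imread("pics/top5.png")
zt=.0429+.0225-.004+.012
# lath edges in top5: columns 210..217, rows 200..232 (sat/red contrast)
def edges(g,n,thr=0):
    d=gaussian_filter1d(g.astype(float),.8); d=np.gradient(d); return d
for c0,c1 in((206,212),(212,217)):
    g=(b[198:236,c0:c1,2].astype(float)-b[198:236,c0:c1,0]).mean(1); print("lath R-B rows198+",g.astype(int))
g=(b[211:221,205:230,2].astype(float)-b[211:221,205:230,0]).mean(0); print("lath end cols205+",g.astype(int))
for c0,c1 in((145,154),(190,204)):
    g=a[196:244,c0:c1].astype(float).mean(2).mean(1); print("jig rows196+ cols",c0,g.astype(int))
```

```text
lath R-B rows198+ [-7 -5 -6 -1 -1 -1 -2 -3 -2 -3 -5 -9 25 73 73 85 80 84 87 80 80 80 81 75
 19 -7 -3 -4 -5 -6 -5 -6 -5 -4 -4 -4 -6 -5]
lath R-B rows198+ [ -8  -7  -7  -5  -6  -6  -8  -5  -7  -6  -8 -17  52 113 106 110 104  91
  99 108 103  97  96  89  14 -16  -8 -12 -12 -11 -12 -14 -14 -12 -14 -11
 -12 -12]
lath end cols205+ [ 67  65  67  68  84 100  98 102 103 102 102 104 107  84 -12 -10  -7 -10
 -15 -13 -12 -12 -14 -13 -13]
jig rows196+ cols 145 [110 112 112 112  93  93 154 147 137 124 148 146 144 138 139 145 134 113
 158 154 153 151 150 147 148 152 156 160 138  94 154 148 143 138 138 145
 135 118 161 159 161 141  87 111 109 110 109 110]
jig rows196+ cols 190 [109 110 110 108 113 134 150 147 135 115 149 143 144 144 145 137 130 145
 149 152 153 152 149 151 153 151 147 149 145 124 148 142 144 144 144 138
 131 151 158 159 154 139 109 111 112 112 112 112]
```

Run:
```python
from h import *
o=np.array([427.1,280.5])/1e3; th=np.radians(91.66); x=np.array([np.cos(th),np.sin(th)]); y=np.array([-x[1],x[0]])
def J(n,u,v,z):
    p=plane(n,u,v,z)[:2]; return p, (p-o)@x*1e3,(p-o)@y*1e3
for u,v in((149.5,218.77),(197,218.28)): print("chan",J("top",u,v,.0165))
for z in(.0714,.0734,.0754):
  for u,v in((214.5,215.83),(208.5,215.94)): print("lath",z,J("top",u,v,z))
  print("end",J("top",218.33,215.85,z))
print("tool",sensors.get_obs()["tool_pos"], ((sensors.get_obs()["tool_pos"][:2]-o)@x*1e3,(sensors.get_obs()["tool_pos"][:2]-o)@y*1e3))
f=blob(cv2.imread("pics/top0.png"),(0,0,0),(180,255,60),(118,200,140,232)); (c,r)=cv2.minEnclosingCircle(f); print("knob",c,r,J("top",*c,.1))
```

```text
chan (array([0.4276, 0.3094]), np.float64(28.86220797613463), np.float64(-1.3462836478783318))
chan (array([0.4325, 0.1824]), np.float64(-98.18691886438705), np.float64(-2.5455200634848505))
lath 0.0714 (array([0.4357, 0.1319]), np.float64(-148.7690460708103), np.float64(-4.269392402788044))
lath 0.0714 (array([0.435 , 0.1473]), np.float64(-133.3281542185831), np.float64(-3.9971708607925427))
end (array([0.4359, 0.1221]), np.float64(-158.6334957891724), np.float64(-4.209846575207011))
lath 0.0734 (array([0.4355, 0.1318]), np.float64(-148.90227228478795), np.float64(-4.092782056169991))
lath 0.0734 (array([0.4348, 0.1472]), np.float64(-133.48647908063901), np.float64(-3.821003001094821))
end (array([0.4357, 0.1219]), np.float64(-158.75068767337575), np.float64(-4.033333018320162))
lath 0.0754 (array([0.4353, 0.1316]), np.float64(-149.03549849876552), np.float64(-3.916171709552052))
lath 0.0754 (array([0.4346, 0.147 ]), np.float64(-133.6448039426949), np.float64(-3.6448351413971003))
end (array([0.4356, 0.1218]), np.float64(-158.86787955757904), np.float64(-3.8568194614333136))
tool [0.4332 0.1906 0.0429] (np.float64(-90.06665805460041), np.float64(-3.5262873510976718))
knob (128.5, 216.6999969482422) 6.628823757171631 (array([0.425, 0.345]), np.float64(64.50991127687436), np.float64(0.2730140145285344))
```

The rails put the channel's centre line about 2 mm to the jig's +y side of the held lath, turned about +0.5°. Shift forward 38 mm, correct both, and lower it while watching the force.

```bash
python3 -m pendant '[[-1,[-0.02,0.002,0],[0,0,-0.5]],[-1,[-0.038,0.002,0],[0,0,-0.5]],[-1,[-0.038,0.002,0.02],[0,0,-0.5]],[-1,[-0.038,0.002,0.03],[0,0,-0.5]],[-1,[-0.038,0.002,0.034],[0,0,-0.5]],[-1,[-0.038,0.002,0.034],[0,0,-0.5]],[-1,[-0.038,0.002,0.034],[0,0,-0.5]],[-1,[-0.038,0.002,0.034],[0,0,-0.5]]]'; python3 -m pendant '[[-1,[0,0,0.003],[0,0,0]],[-1,[0,0,0.006],[0,0,0]],[-1,[0,0,0.008],[0,0,0]],[-1,[0,0,0.008],[0,0,0]],[-1,[0,0,0.008],[0,0,0]]]'
```

```text
clock: 14.98
tool_pos: [0.4297, 0.2287, 0.0085]
orientation: [-179.9, 0.1, -87.9]
force: [-0.7, -0.8, -0.5]
opening: 0.0297
gripper_force: 30.0
clock: 15.4
tool_pos: [0.429, 0.2283, -0.0006]
orientation: [180.0, -0.0, -87.8]
force: [-0.0, -1.0, -0.6]
opening: 0.0295
gripper_force: 30.0
```

Already below the rail tops without contact, so it's in the channel.

```bash
python3 -m pendant '[[-1,[0,0,0.002],[0,0,0]],[-1,[0,0,0.004],[0,0,0]],[-1,[0,0,0.005],[0,0,0]],[-1,[0,0,0.005],[0,0,0]],[-1,[0,0,0.005],[0,0,0]]]';python3 -m pendant '[[-1,[0,0,0.0005],[0,0,0]],[-1,[0,0,0.001],[0,0,0]],[-1,[0,0,0.001],[0,0,0]]]'
```

```text
clock: 15.82
tool_pos: [0.4291, 0.2284, -0.0056]
orientation: [180.0, -0.0, -87.8]
force: [0.5, -0.5, -0.3]
opening: 0.0294
gripper_force: 30.0
clock: 16.07
tool_pos: [0.4292, 0.2285, -0.0064]
orientation: [-180.0, 0.0, -87.8]
force: [0.4, 0.8, -0.2]
opening: 0.0294
gripper_force: 30.0
```

```bash
python3 -m pendant '[[-1,[-0.005,0,0],[0,0,0]],[-1,[-0.01,0,0],[0,0,0]],[-1,[-0.015,0,0],[0,0,0]],[-1,[-0.02,0,0],[0,0,0]],[-1,[-0.025,0,0],[0,0,0]],[-1,[-0.03,0,0],[0,0,0]],[-1,[-0.033,0,0],[0,0,0]],[-1,[-0.034,0,0],[0,0,0]],[-1,[-0.034,0,0],[0,0,0]],[-1,[-0.034,0,0],[0,0,0]]]';python3 -m pendant '[[-1,[-0.001,0,0],[0,0,0]],[-1,[-0.002,0,0],[0,0,0]],[-1,[-0.003,0,0],[0,0,0]],[-1,[-0.003,0,0],[0,0,0]]]'
```

```text
clock: 16.9
tool_pos: [0.428, 0.263, -0.0063]
orientation: [-180.0, 0.1, -87.8]
force: [-0.4, 1.6, 2.6]
opening: 0.0296
gripper_force: 30.0
clock: 17.23
tool_pos: [0.4276, 0.265, -0.0064]
orientation: [180.0, -0.0, -87.9]
force: [1.3, -2.0, 5.4]
opening: 0.0294
gripper_force: 30.0
```

```bash
for i in 1; do :; done; python3 -m pendant '[[-1,[-0.001,0,0],[0,0,0]],[-1,[-0.002,0,0],[0,0,0]],[-1,[-0.002,0,0],[0,0,0]],[-1,[-0.002,0,0],[0,0,0]]]'; python3 -m pendant '[[-1,[-0.001,0,0],[0,0,0]],[-1,[-0.002,0,0],[0,0,0]],[-1,[-0.002,0,0],[0,0,0]],[-1,[-0.002,0,0],[0,0,0]]]'
```

```text
clock: 17.57
tool_pos: [0.4276, 0.267, -0.0064]
orientation: [180.0, -0.0, -87.9]
force: [-0.2, -2.0, 5.7]
opening: 0.0298
gripper_force: 30.0
clock: 17.9
tool_pos: [0.4275, 0.2689, -0.0064]
orientation: [180.0, -0.0, -87.9]
force: [0.0, -2.9, 5.7]
opening: 0.0294
gripper_force: 30.0
```

```bash
python3 -m pendant '[[-1,[-0.001,0,0],[0,0,0]],[-1,[-0.0015,0,0],[0,0,0]],[-1,[-0.0015,0,0],[0,0,0]],[-1,[-0.0015,0,0],[0,0,0]]]'; python3 -m pendant '[[-1,[-0.001,0,0],[0,0,0]],[-1,[-0.0015,0,0],[0,0,0]],[-1,[-0.0015,0,0],[0,0,0]],[-1,[-0.0015,0,0],[0,0,0]]]'
```

```text
clock: 18.23
tool_pos: [0.4274, 0.2697, -0.0064]
orientation: [180.0, -0.1, -87.9]
force: [1.6, -6.1, 5.6]
opening: 0.0293
gripper_force: 30.0
clock: 18.57
tool_pos: [0.4272, 0.2697, -0.0064]
orientation: [179.9, -0.2, -87.9]
force: [5.0, -10.5, 10.1]
opening: 0.03
gripper_force: 30.0
```

It's against the stop: y stuck at 0.2697 with 10 N push. Ease off, release, and rise straight up.

```bash
python3 -m pendant '[[-1,[0.001,0,0],[0,0,0]],[-1,[0.0015,0,0],[0,0,0]],[-1,[0.0015,0,0],[0,0,0]]]'; python3 -m pendant '[[0.2,[0,0,0],[0,0,0]],[0.2,[0,0,0],[0,0,0]],[0.2,[0,0,0],[0,0,0]],[0.2,[0,0,0],[0,0,0]],[0.2,[0,0,0],[0,0,0]],[0.2,[0,0,0],[0,0,0]],[0.2,[0,0,0],[0,0,0]]]'; python3 -m pendant '[[0.2,[0,0,-0.02],[0,0,0]],[0.2,[0,0,-0.05],[0,0,0]],[0.2,[0,0,-0.09],[0,0,0]],[0.2,[0,0,-0.13],[0,0,0]],[0.2,[0,0,-0.17],[0,0,0]],[0.2,[0,0,-0.17],[0,0,0]]]'
```

```text
clock: 18.82
tool_pos: [0.4273, 0.2697, -0.0064]
orientation: [180.0, -0.1, -87.9]
force: [1.3, -5.2, 5.9]
opening: 0.0295
gripper_force: 30.0
clock: 19.4
tool_pos: [0.4275, 0.271, -0.0065]
orientation: [180.0, 0.0, -87.8]
force: [0.3, 0.5, 1.1]
opening: 0.0526
gripper_force: 0.0
clock: 19.9
tool_pos: [0.4309, 0.274, 0.1719]
orientation: [-179.4, 0.5, -87.8]
force: [0.9, 0.7, 0.6]
opening: 0.0529
gripper_force: 0.0
```

```bash
python3 -m pendant '[[-1,[-0.03,0,0],[0,0,0]],[-1,[-0.06,0,0],[0,0,0]],[-1,[-0.076,0,0],[0,0,0]],[-1,[-0.076,0,0.02],[0,0,0]],[-1,[-0.076,0,0.05],[0,0,0]],[-1,[-0.076,0,0.06],[0,0,0]],[-1,[-0.076,0,0.06],[0,0,0]],[-1,[-0.076,0,0.06],[0,0,0]],[-1,[-0.076,0,0.06],[0,0,0]],[-1,[-0.076,0,0.06],[0,0,0]]]'
python3 - <<'E'
from h import *
im=snap("top","top6"); im2=snap("side","side6")
g=(im[211:226,170:215,2].astype(float)-im[211:226,170:215,0]).mean(0); print("cols170+",g.astype(int))
o=np.zeros((600,800,3),np.uint8)
o[:270,:600]=cv2.resize(im[185:248,100:240],(600,270),interpolation=2); o[270:,:400]=cv2.resize(im2[135:235,140:261],(400,330),interpolation=2)
# predicted outlines: lath home and tip
o2=[426.9,280.5];cv2.imwrite("pics/c7.png",o)
print(sensors.get_obs()["tool_pos"])
E
```

```text
clock: 20.73
tool_pos: [0.4254, 0.3475, 0.1051]
orientation: [-179.9, 0.1, -87.8]
force: [-0.0, -0.5, 0.8]
opening: 0.0005
gripper_force: 0.0
cols170+ [ 88  87  87  87  88  89  88  88  88  90  90  90  91  89  88  89  88  89
  93  80  59  72  73  72  73  72  72  71  71  71  72  72  72  73  73  72
  30 -16 -11  -9  -9  -8  -9 -10 -10]
[0.4252 0.3474 0.1048]
```

View pics/c7.png

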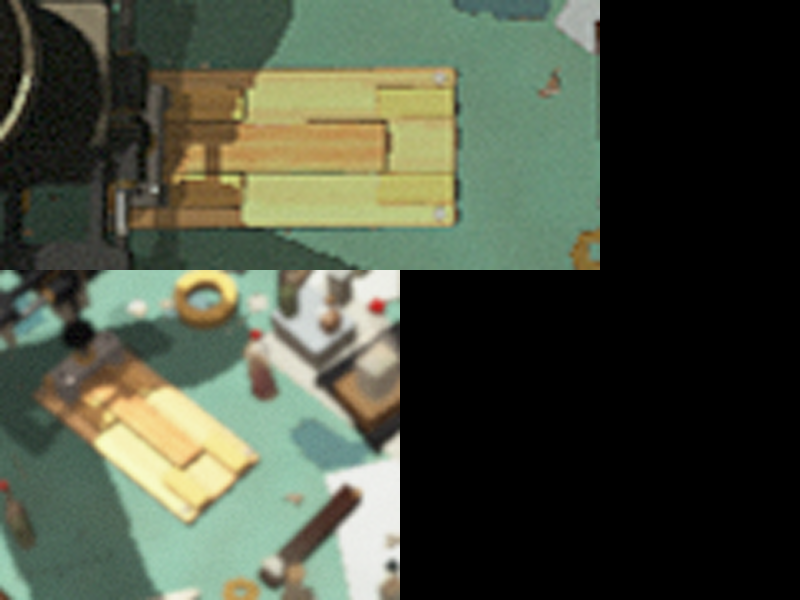

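The lath lies straight in the channel, its tail at about column 190 (about 42–43 mm inside the board end, so home). The tool is over the knob. Next, lower until contact.

```bash
python3 -m pendant '[[-1,[0,0,0.012],[0,0,0]],[-1,[0,0,0.02],[0,0,0]],[-1,[0,0,0.023],[0,0,0]],[-1,[0,0,0.023],[0,0,0]],[-1,[0,0,0.023],[0,0,0]]]'; python3 -m pendant '[[-1,[0,0,0.002],[0,0,0]],[-1,[0,0,0.004],[0,0,0]],[-1,[0,0,0.005],[0,0,0]],[-1,[0,0,0.005],[0,0,0]]]'; python3 -m pendant '[[-1,[0,0,0.001],[0,0,0]],[-1,[0,0,0.002],[0,0,0]],[-1,[0,0,0.003],[0,0,0]],[-1,[0,0,0.003],[0,0,0]]]'
```

```text
clock: 21.25
tool_pos: [0.4247, 0.3468, 0.0806]
orientation: [180.0, -0.0, -87.8]
force: [1.0, 1.0, 0.7]
opening: 0.0003
gripper_force: 0.0
clock: 21.58
tool_pos: [0.425, 0.3472, 0.0758]
orientation: [-180.0, 0.0, -87.8]
force: [-0.4, -0.3, 2.3]
opening: 0.0003
gripper_force: 1.3
clock: 21.92
tool_pos: [0.4249, 0.3472, 0.0727]
orientation: [-180.0, 0.0, -87.8]
force: [0.8, 0.8, 3.6]
opening: 0.0003
gripper_force: 1.7
```

```bash
python3 -m pendant '[[-1,[0,0,0.002],[0,0,0]],[-1,[0,0,0.004],[0,0,0]],[-1,[0,0,0.005],[0,0,0]],[-1,[0,0,0.005],[0,0,0]]]'; python3 -m pendant '[[-1,[0,0,0.001],[0,0,0]],[-1,[0,0,0.002],[0,0,0]],[-1,[0,0,0.003],[0,0,0]],[-1,[0,0,0.003],[0,0,0]],[-1,[0,0,0.003],[0,0,0]]]'
```

```text
clock: 22.25
tool_pos: [0.425, 0.3473, 0.0678]
orientation: [-180.0, 0.0, -87.8]
force: [-1.5, 0.6, 9.2]
opening: 0.0002
gripper_force: 4.0
clock: 22.67
tool_pos: [0.425, 0.3473, 0.0653]
orientation: [-180.0, 0.0, -87.8]
force: [-1.7, 0.4, 11.4]
opening: 0.0001
gripper_force: 5.3
```

```bash
python3 -m pendant '[[-1,[0,0,0.001],[0,0,0]],[-1,[0,0,0.002],[0,0,0]],[-1,[0,0,0.0035],[0,0,0]],[-1,[0,0,0.0035],[0,0,0]],[-1,[0,0,0.0035],[0,0,0]],[-1,[0,0,0.0035],[0,0,0]]]';python3 -m pendant '[[-1,[0,0,0],[0,0,0]],[-1,[0,0,0],[0,0,0]],[-1,[0,0,0],[0,0,0]],[-1,[0,0,0],[0,0,0]]]'
```

```text
clock: 23.17
tool_pos: [0.425, 0.3473, 0.0633]
orientation: [-179.9, 0.1, -87.8]
force: [-6.4, -3.3, 25.9]
opening: 0.0007
gripper_force: 12.2
clock: 23.5
tool_pos: [0.425, 0.3473, 0.0633]
orientation: [-179.9, 0.1, -87.8]
force: [-7.2, -1.9, 24.3]
opening: 0.0005
gripper_force: 12.2
```

```bash
python3 -m pendant '[[-1,[0,0,-0.001],[0,0,0]],[-1,[0,0,-0.001],[0,0,0]],[-1,[0,0,-0.001],[0,0,0]],[-1,[0,0,-0.001],[0,0,0]]]'
python3 - <<'E'
from h import *
im=snap("side","side7"); b=cv2.imread("pics/side6.png"); a=cv2.imread("pics/side0.png")
for n,i in(("0",a),("6",b),("7",im)):
    print(n); print(i[144:182:1,158:174:2].mean(2).astype(int))
print(proj("side",[.4245,.347,.1]),proj("side",[.4245,.347,.084]),proj("side",[.4245,.347,.058]))
print(sensors.get_obs()["force"])
E
```

```text
clock: 23.83
tool_pos: [0.425, 0.3473, 0.0634]
orientation: [-179.9, 0.0, -87.8]
force: [-3.5, -1.1, 16.2]
opening: 0.0007
gripper_force: 8.0
0
[[163 167 168 166 165 165 167 169]
 [164 163 168 169 164 167 165 167]
 [167 166 168 166 164 164 169 169]
 [164 162 161 163 164 163 167 167]
 [163 164 148 147 156 165 165 169]
 [158 144 109 105 130 160 163 166]
 [157 102  58  55  80 141 160 163]
 [140  58  27  28  45 116 162 166]
 [114  37  26  25  26  94 174 184]
 [104  31  30  27  21  82 200 208]
 [101  29  31  34  31 102 226 211]
 [103  29  31  30  30 121 230 199]
 [120  41  28  29  26 118 212 203]
 [139  66  35  27  32  97 169 188]
 [151 118  78  25  45  97 137 155]
 [157 152 115  48  50  87 128 127]
 [159 170 145  60  56  80 121  95]
 [160 194 175  82  63  76  96  72]
 [183 218 198 115  71  74  77  68]
 [213 234 215 166  98  76  69  74]
 [232 238 230 215 124  69  70  70]
 [229 239 237 225 119  65  77  80]
 [199 235 238 201  96  67  81  80]
 [194 234 223 139  76  80  86 101]
 [213 234 170  92  78  87  92 123]
 [188 203 114  81  81  81 110 148]
 [129 139  76  78  86  91 136 185]
 [103  95  
[... 2426 characters left out ...]
1  94  74  70  83]
 [ 96 103 105 101  86  62  57  74]
 [ 80  97 104  94  72  45  63  71]
 [ 91 107  99  85  61  42  63  73]
 [121 144  90  80  59  50  73  75]
 [141 169  87  75  73  71  77  82]
 [110 126  76  71  78  88  82  91]
 [ 79  87  76  75  92 125 112 106]
 [ 78  81  75  92 130 157 158 116]
 [ 81  77  77 116 163 171 173 126]
 [ 97  82  90 147 189 178 160 127]
 [114  88  85 162 195 190 137 132]
 [136 102  89 141 196 184 133 147]
 [126 103  86 115 178 159 144 169]
 [107 101 101 112 147 133 182 197]
 [ 90 102 122 128 120 141 201 210]
 [ 78 101 135 141 118 151 206 208]
 [ 61  95 143 153 131 131 203 185]]
[162.5979 153.406 ] [163.4856 156.4067] [164.8932 161.1654]
[-4.0473 -0.7382 15.6432]
```

The knob's lower edge has moved about 3 px in the side view, roughly 15.5 mm. The measured travel (about 14.5–15 mm) and the force of 16 N agree with that, so it's inside the 13.5–18.5 mm band and holding still. Handing in.

```bash
python3 -m pendant '[[-1,[0,0,0],[0,0,0]],[-1,[0,0,0],[0,0,0]],[-1,[0,0,0],[0,0,0]]]'; python3 -c "
from plant import workorder; print(workorder.close_job())"
```

```text
clock: 24.13
tool_pos: [0.425, 0.3473, 0.0634]
orientation: [-179.9, 0.0, -87.8]
force: [-3.8, -0.8, 16.1]
opening: 0.0004
gripper_force: 8.0
the job is handed in; nothing more can be done
None
```

I handed the job in at 24.1 s with the lath against the end stop and the knob held about 15 mm down at 16 N (allowed 13.5–18.5 mm); no verdict came back, and the knob met a firm, unexplained resistance at that depth, so I stopped short of 16 mm.

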